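# Clamp a re-glued notebook in the bench screw press

### The job

The notebook has just had its cover re-glued: push it flat along the press bed under the platen until its back edge sits square against the stop. Then wind the crank clockwise until the platen just touches the notebook, add a further quarter turn and no more, and let go of the crank. Do not disturb the things lying beside the press.

Things in the scene. Friction and masses are not known exactly. Their poses are not given: they have to be found in the camera images.
- press: Small bench screw press, fixed: light wood runners and beam, steel columns, dark wood platen, crank on top. Origin on the desk below the spindle; x points from the open front (robot's side) to the back, y left, z up. Crank clockwise from above lowers the platen 12 mm a turn. Its spring is preloaded: at touch it presses with 53 N at once, then 73 N more a quarter turn. The screw holds itself.
- beam (a point): Centre of the top of the press's wooden cross beam, 104 mm above the desk: 40 mm deep in x, 206 mm wide in y, underside 72 mm above the desk; rounded nuts on its ends up to 116 mm. Columns 16 mm thick at y = +-83 mm carry it. The platen hangs under it: 80 mm in x, 110 mm in y, centred, starting 3 to 16 mm above the notebook's top level (touch after 0.3 to 1.3 turns).
- spindle_hub (a point): Top of the steel spindle hub (26 mm across) on the crank's axis, above the middle of the beam, 125 mm above the desk. It does not rise or sink.
- stop (a point): Foot of the front face of the wooden stop rail across the back of the plywood bed, 50 mm behind the spindle axis; rail 124 mm long, 16 mm high. The bed is 140 mm wide and reaches 215 mm forward from here; its top (this point's height) is 10 to 14 mm above the desk, different each time. Axes as the press.
- notebook: Brown pocket notebook with elastic band, loose on the bed, its back part under the beam: 148 mm along its x, 105 mm along y, 13 mm thick, 0.2 to 0.4 kg. Origin at the centre of its underside (on the bed). Its x points to the back of the press within 0.1 rad. It starts 35 to 65 mm short of the stop; against the stop its origin is 24 mm in front of the spindle axis.
- crank_knob (a point): Centre of the upright dark knob on the crank: 21 mm thick, 40 mm high, spinning freely on its pin, so a fixed wrist can lead it round. Circles the spindle at 55 mm, always 140 mm above the desk (arm below it ends at 119). At the start anywhere but in front. Turning takes up to 6 N while the platen is free; touch adds 2 N at once, then 1.6 N per radian more.
- washi_a: Roll of beige paper tape lying on the desk left of the press, 43 mm across, 15 mm high; origin at the centre of its underside. Bystander.
- eraser: Eraser in a card sleeve lying on the desk right of the press, 18 x 42 x 12 mm; origin at the centre of its underside. Bystander.
- binder_clip: Black binder clip standing on the desk left of the press, 21 x 32 x 27 mm; origin at the centre of its underside. Bystander.
Things that resemble listed ones, but are neither listed nor needed, are in the scene too. Of the things like the notebook, leave any that is orange; of the rest the larger one is meant.

How it is judged:
By the outcome, as a careful person would: the job done as asked, in the order asked, and still so for the second after the job is handed in, with the robot touching nothing.
It also fails if it takes over 70 s, if anything falls off the work surface, if the arm or the gripper's body presses on something with over 40 N, if the wrist force passes 120 N, or if a joint passes its speed limit or range.

### The arm

A 6-joint arm with a two-finger parallel gripper is mounted at the origin on a cart in front of the work surface, level with it; the furniture and walls round the work are solid. World frame = base frame: x ahead of the robot, y to its left, z up, the work surface at z = 0. Lengths are in m, angles in degrees, forces in N, time in s.
With the tool pointing down it reaches from about 0.35 to 0.875 m from the base axis. Payload 4.2 kg.
Tool frame: the origin (TCP) lies on the centre line of the jaws, within the pads' length; the fingertips stand tip_reach ahead of it and the grasp point (between the pads) is the TCP (tip_reach is the distance from the TCP to the fingertips, in m); z points along the fingers, y is the line along which they close (so a half turn about z gives the same grasp; the last joint's range is limited). The gripper opens to 87 mm and grips with 3 to 60 N. Pads are 19 mm wide; open, the fingers measure 117 mm over their backs; the gripper's body (75 mm by 190 mm) begins 51 mm behind the grasp point.
Start: joints at [88.27, 22.042, 0.453, 0, -68.411, -14.817], TCP at [0.178, 0.599, 0.242] pointing down, gripper open.
Joint ranges: [-179.83, 179.83], [-69.29, 118.12], [-61.27, 80.66], [-181.25, 117.63], [-171.15, -9.14], [-177.46, 177.46]. Speed limits (degrees/s): [159.86, 159.86, 180, 180, 180, 180].

### API

Orientations are given as a 3x3 rotation matrix whose columns are the frame's x, y, z axes.
In Python, from station import sense, capture, finish_job, tip_reach gives the robot as it stands.
- The arm moves only by the tool arm_command, never from a script. Its argument "deltas" is a list of rows, each a list of 7 numbers: the turn, a rotation vector about the tool's x, y, z in rad, then the shift along the tool's x, y, z in cm, then the closure, from -1 (fully open) to 1 (shut), so that 0 is half open. In form: [[rx, ry, rz, dx, dy, dz, hand], ...]. A call has 1 to 8 rows; each row is the pose to reach, as a shift and turn from the pose commanded when the call began, along the tool's axes at that moment; what a row does not reach only later rows make up. A row lasts 1/12 s, in which the tool goes at most 41.7 mm and 7.16 degrees, less where a joint would pass 70% of its speed; a pose out of reach is approached as far as the arm can. A call with a gripper value outside its range is refused whole. The fingers move at their own pace and stop on an object; the grip force is fixed at half the most. Time passes only in rows, so rows that repeat a pose let the fingers close. It gives the time, the measured TCP pose, the force, the opening and the grip force at its end, in the units of the state.
- sense(): the state, without advancing time (a new reading comes with each control period).
- capture(name): name is "scene" or "top"; returns a dict with "pixels" (420x560x3 uint8, blue, green, red), "fovy" (degrees; the focal length in pixels is half the picture's height over the tangent of half this angle, whatever the lens; pixels are square), "cx", "cy" (the principal point, pixels), "rvec" (rotation vector, rad) and "tvec" (3), from world to camera coordinates, as OpenCV has them. Camera axes: x right, y down, z forward; pixel columns grow to the right and rows downward; lengths in m; the calibration is good to about 2 mm. A picture is of the moment at which its call begins. There is no depth.
- finish_job(): hands the job in; it is judged then, once.
The state is a dict: "time_s": time; "joints": joint angles; "joint_velocities": joint speeds; "effort": joint torques, N m; "tcp_pos": TCP position; "ee_rot": TCP orientation; "wrist_force": force on the tool from outside, world axes, zero at the start; "moment": the same for the moment, N m; "gripper_width": opening from 0.0 (shut) to 1.0 (fully open); "gripper_force": force on a finger pad.
Only numpy, scipy, OpenCV 4.12 (cv2) and the standard library are available. Lean on these libraries where they do the work, as an engineer would, in place of code of your own. Each camera call takes 0.05 s, during which the arm holds its last target. There are 200 camera calls.

## Working session

There is one attempt and no reset: what is moved stays moved. The work goes in short steps, Python scripts to look and compute and a tool call to move; the robot and the scene stay as the last step left them, time stands still between calls to the robot, and variables do not carry over. Pictures are saved under pics/ and viewed, at most 10 in all, crops included, and the job is handed in when it is done.

Besides the shell and the picture viewer there is one more tool, called as a command line: name --pt "numbers of a row" for each row, then --argument value for the rest. arm_command: Moves the arm, as the interface text tells. Its arguments: {"type":"object","properties":{"deltas":{"type":"array"}},"required":["deltas"]}

```bash
mkdir -p pics
python3 - <<'E'
from station import *
import cv2,numpy as np
print(tip_reach)
s=sense();print(s['tcp_pos'],s['ee_rot'],s['time_s'])
for n in("scene","top"):
    c=capture(n);cv2.imwrite(f"pics/{n}0.png",c['pixels']);print(n,c['fovy'],c['cx'],c['cy'],c['rvec'],c['tvec'])
    R=cv2.Rodrigues(np.array(c['rvec']))[0];print('campos',-R.T@np.array(c['tvec']).ravel(), c['pixels'].shape)
E
```

```text
0.019
[0.17782834 0.5985806  0.24042503] [[ 9.58522839e-01 -2.85015194e-01 -5.52768169e-04]
 [-2.85015718e-01 -9.58520432e-01 -2.14975388e-03]
 [ 8.28729354e-05  2.21813581e-03 -9.99997536e-01]] 0.0
scene 52.56466263248338 277.8838967768434 210.60727180051265 [ 0.74930707 -2.5142748   1.19016762] [0.51224652 0.24127187 0.73361956]
campos [0.18876866 0.62585391 0.65687103] (420, 560, 3)
top 53.563365043899864 269.9035118312268 206.20358157128152 [ 2.13143695 -2.13820961  0.23028751] [0.06035768 0.57716095 0.89205956]
campos [0.40063122 0.08423908 0.98230671] (420, 560, 3)
```

View pics/scene0.png

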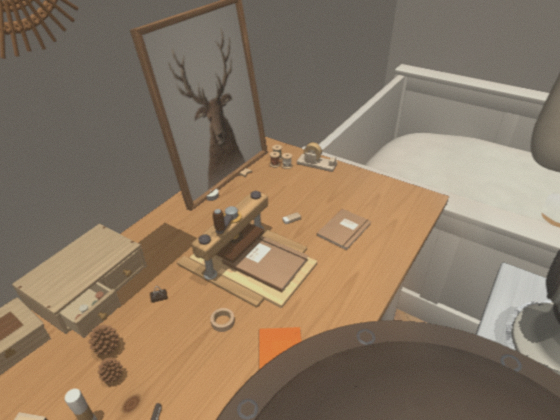

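View pics/top0.png

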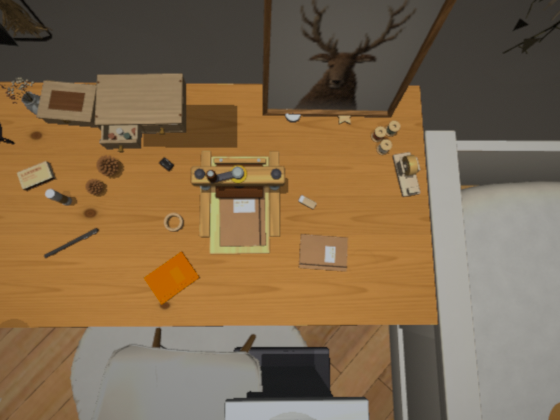

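The top view shows the press at about (240,180), with the knob left of the hub at about (212,176). The notebook is on the bed at (240,215), the tape roll at (173,222), the clip at (167,164) and the eraser at (308,202). The orange book and another brown one lie elsewhere.

```bash
python3 - <<'E'
import cv2
a=cv2.imread('pics/top0.png')[145:265,180:320]
cv2.imwrite('pics/top_c.png',cv2.resize(a,None,fx=5,fy=5,interpolation=cv2.INTER_CUBIC))
a=cv2.imread('pics/scene0.png')[180:310,170:330]
cv2.imwrite('pics/scene_c.png',cv2.resize(a,None,fx=4.6,fy=4.6,interpolation=cv2.INTER_CUBIC))
E
cat > h.py <<'E'
import cv2,numpy as np
from station import *
def cam(n,img=False):
    c=capture(n);f=210/np.tan(np.radians(c['fovy'])/2)
    K=np.array([[f,0,c['cx']],[0,f,c['cy']],[0,0,1]])
    return K,cv2.Rodrigues(np.array(c['rvec'],float))[0],np.array(c['tvec'],float).ravel(),c['pixels']
def unproj(C,uv,z):
    K,R,t,_=C;d=R.T@np.linalg.inv(K)@np.array([uv[0],uv[1],1.]);o=-R.T@t
    return o+d*(z-o[2])/d[2]
def proj(C,p):
    K,R,t,_=C;q=K@(R@np.asarray(p,float)+t);return q[:2]/q[2]
E
```

```text
(no output)
```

View pics/top_c.png

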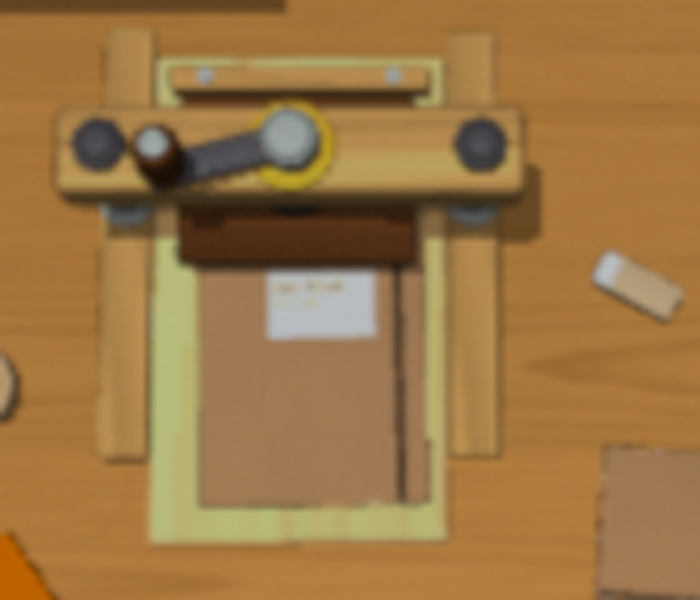

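View pics/scene_c.png

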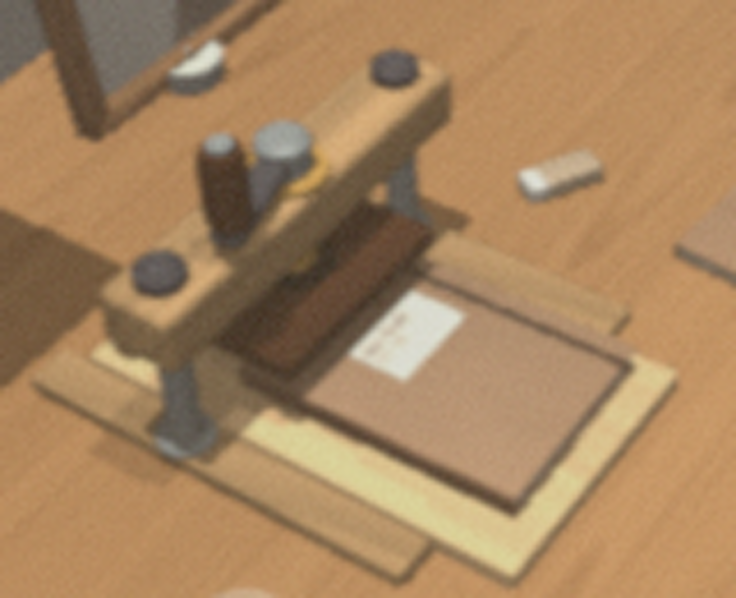

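The crop shows, at 5x, the hub at (290,135), knob top at (155,142), nuts at (98,145) and (480,145), bed front corners at (150,542) and (446,540), and notebook front corners at (199,506) and (429,502).

Run:
```python
from h import *
C=cam("top");S=cam("scene")
T=lambda u,v:((u+.5)/5-.5+180,(v+.5)/5-.5+145)
V=lambda u,v:((u+.5)/4.6-.5+170,(v+.5)/4.6-.5+180)
P=lambda n,u,v,z:print(n,unproj(C,T(u,v),z).round(4))
Q=lambda n,u,v,z:print(' S',n,unproj(S,V(u,v),z).round(4))
P('hub',290,135,.125);Q('hub',283,137,.125)
P('knobtop',155,141,.160);Q('knobtop',219,143,.160)
P('nutL',98,143,.116);P('nutR',480,143,.116);Q('nutL',160,268,.116);Q('nutR',395,66,.116)
P('bedFL',150,542,.012);P('bedFR',446,541,.012);P('bedBL',160,60,.012);P('bedBR',443,60,.012)
Q('bedF L',513,580,.012);Q('bedFR',675,375,.012)
P('nbFL',199,506,.025);P('nbFR',429,502,.025);P('nbL2',199,272,.025);P('nbR2',427,268,.025)
Q('nbFL',514,503,.025);Q('nbFR',630,362,.025)
P('stopT L',170,92,.028);P('stopT R',428,97,.028);
P('eraser',638,286,.012)
```

```text
hub [0.6388 0.1288 0.125 ]
 S hub [0.6374 0.1316 0.125 ]
knobtop [0.6264 0.1819 0.16  ]
 S knobtop [0.6273 0.1811 0.16  ]
nutL [0.6376 0.2114 0.116 ]
nutR [0.6378 0.0476 0.116 ]
 S nutL [0.6343 0.2172 0.116 ]
 S nutR [0.6339 0.0543 0.116 ]
bedFL [0.475  0.1977 0.012 ]
bedFR [0.475  0.0606 0.012 ]
bedBL [0.7076 0.1979 0.012 ]
bedBR [0.708  0.0608 0.012 ]
 S bedF L [0.4725 0.2031 0.012 ]
 S bedFR [0.4742 0.0659 0.012 ]
nbFL [0.4904 0.1742 0.025 ]
nbFR [0.4919 0.0686 0.025 ]
nbL2 [0.6001 0.176  0.025 ]
nbR2 [0.602  0.0692 0.025 ]
 S nbFL [0.4883 0.1779 0.025 ]
 S nbFR [0.4894 0.0811 0.025 ]
stopT L [0.6867 0.1909 0.028 ]
stopT R [0.6845 0.0684 0.028 ]
eraser [ 0.5959 -0.0317  0.012 ]
```

arm_command --pt "0 0 -0.289 40.1 37.8 0 -0.15" --pt "0 0 -0.289 40.1 37.8 0 -0.15" --pt "0 0 -0.289 40.1 37.8 0 -0.15" --pt "0 0 -0.289 40.1 37.8 0 -0.15" --pt "0 0 -0.289 40.1 37.8 0 -0.15" --pt "0 0 -0.289 40.1 37.8 0 -0.15" --pt "0 0 -0.289 40.1 37.8 0 -0.15" --pt "0 0 -0.289 40.1 37.8 0 -0.15"

```text
time_s: 0.87
tcp_pos: [0.3458, 0.3089, 0.2417]
ee_rot: [[1.0, 0.001, 0.0], [0.001, -1.0, 0.0], [0.0, -0.0, -1.0]]
wrist_force: [0.7, -0.4, 0.1]
gripper_width: 0.582
gripper_force: 0.0
```

arm_command --pt "0 0 0 10.9 18.7 0 -0.15" --pt "0 0 0 10.9 18.7 0 -0.15" --pt "0 0 0 10.9 18.7 0 -0.15" --pt "0 0 0 10.9 18.7 0 -0.15" --pt "0 0 0 10.9 18.7 0 -0.15" --pt "0 0 0 10.9 18.7 12 -0.15" --pt "0 0 0 10.9 18.7 12 -0.15" --pt "0 0 0 10.9 18.7 12 -0.15"

```text
time_s: 1.53
tcp_pos: [0.4544, 0.1225, 0.1203]
ee_rot: [[1.0, -0.003, 0.001], [-0.003, -1.0, 0.001], [0.001, -0.001, -1.0]]
wrist_force: [0.8, 0.0, -0.2]
gripper_width: 0.575
gripper_force: 0.0
```

arm_command --pt "0 0 0 0 0 4 -0.15" --pt "0 0 0 0 0 7 -0.15" --pt "0 0 0 0 0 8.2 -0.15" --pt "0 0 0 0 0 8.2 -0.15" --pt "0 0 0 0 0 8.2 -0.15"

```text
time_s: 1.95
tcp_pos: [0.4544, 0.1238, 0.0392]
ee_rot: [[1.0, 0.001, -0.001], [0.001, -1.0, -0.001], [-0.001, 0.001, -1.0]]
wrist_force: [0.8, -0.1, 0.6]
gripper_width: 0.573
gripper_force: 0.0
```

Run:
```python
from h import *
C=cam("scene");T=cam("top")
a=cv2.resize(C[3][180:320,180:340],None,fx=3.4,fy=3.4,interpolation=cv2.INTER_CUBIC)
b=cv2.resize(T[3][190:270,190:290],None,fx=5,fy=5,interpolation=cv2.INTER_CUBIC)
w=np.zeros((600,800,3),np.uint8);w[:476,:400]=a[:, :400];w[:400,400:]=b[:,:400]
a=cv2.resize(C[3][190:320,190:340],None,fx=4.6,fy=4.6,interpolation=cv2.INTER_CUBIC)
cv2.imwrite('pics/c1.png',a)
```

```text
(no output)
```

View pics/c1.png

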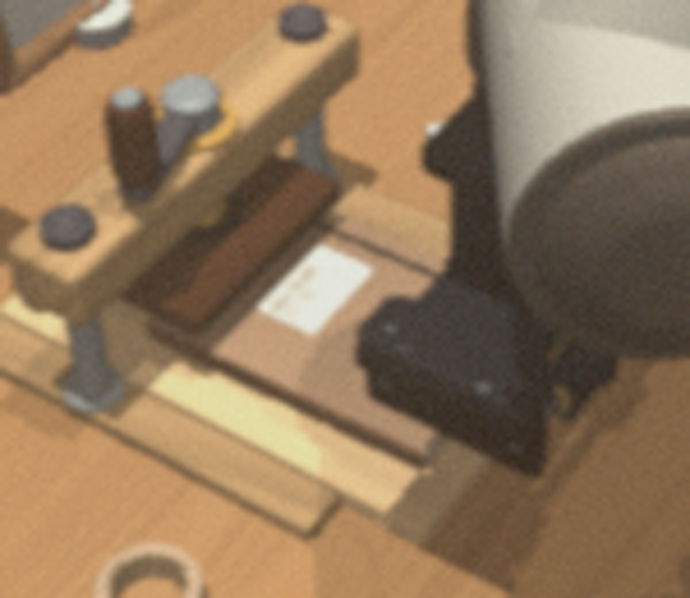

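The gripper stands in front of the notebook with its fingers hidden behind the body. Nothing else is near, so I start pushing.

arm_command --pt "0 0 0 0.5 0 0.15 -0.15" --pt "0 0 0 1.0 0 0.15 -0.15" --pt "0 0 0 1.5 0 0.15 -0.15" --pt "0 0 0 2.0 0 0.15 -0.15" --pt "0 0 0 2.5 0 0.15 -0.15" --pt "0 0 0 3.0 0 0.15 -0.15" --pt "0 0 0 3.5 0 0.15 -0.15" --pt "0 0 0 4.0 0 0.15 -0.15"

```text
time_s: 2.72
tcp_pos: [0.493, 0.123, 0.0378]
ee_rot: [[1.0, -0.001, -0.004], [-0.001, -1.0, -0.002], [-0.004, 0.002, -1.0]]
wrist_force: [-6.8, -0.7, 4.5]
gripper_width: 0.578
gripper_force: 2.8
```

arm_command --pt "0 0 0 0.4 0 0 -0.15" --pt "0 0 0 0.8 0 0 -0.15" --pt "0 0 0 1.2 0 0 -0.15" --pt "0 0 0 1.6 0 0 -0.15" --pt "0 0 0 2.0 0 0 -0.15" --pt "0 0 0 2.4 0 0 -0.15"

```text
time_s: 3.22
tcp_pos: [0.5168, 0.1229, 0.0377]
ee_rot: [[1.0, -0.001, -0.005], [-0.001, -1.0, -0.002], [-0.005, 0.002, -1.0]]
wrist_force: [-5.8, 1.1, 5.4]
gripper_width: 0.575
gripper_force: 2.8
```

arm_command --pt "0 0 0 0.2 0 -0.1 -0.15" --pt "0 0 0 0.4 0 -0.1 -0.15" --pt "0 0 0 0.6 0 -0.1 -0.15"

```text
time_s: 3.47
tcp_pos: [0.5244, 0.1236, 0.0387]
ee_rot: [[1.0, -0.0, -0.001], [-0.0, -1.0, -0.0], [-0.001, 0.0, -1.0]]
wrist_force: [-2.4, -1.3, -1.1]
gripper_width: 0.575
gripper_force: 1.0
```

Run:
```python
from h import *
C=cam("scene");T=cam("top")
a=cv2.resize(C[3][200:320,190:320],None,fx=3,fy=4,interpolation=cv2.INTER_CUBIC)
a=cv2.resize(C[3][200:320,190:290],None,fx=4,fy=4,interpolation=cv2.INTER_CUBIC)
b=cv2.resize(T[3][140:260,190:290],None,fx=4,fy=4,interpolation=cv2.INTER_CUBIC)
cv2.imwrite('pics/c2.png',np.hstack([a,b]))
```

```text
(no output)
```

View pics/c2.png

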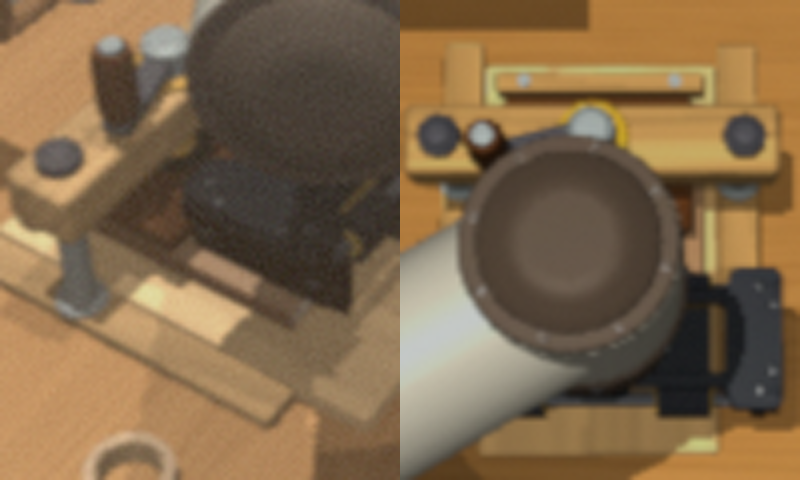

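The notebook is ahead of the fingers, with its front-left corner at about (264,281) in the scene image, still flat on the bed. The force is low, so I go on to the stop.

arm_command --pt "0 0 0 0.2 0 0 -0.15" --pt "0 0 0 0.4 0 0 -0.15" --pt "0 0 0 0.5 0 0 -0.15"

```text
time_s: 3.82
tcp_pos: [0.5297, 0.1239, 0.039]
ee_rot: [[1.0, 0.0, 0.0], [0.0, -1.0, 0.0], [0.0, -0.0, -1.0]]
wrist_force: [-1.3, 0.3, -1.9]
gripper_width: 0.577
gripper_force: 0.7
```

Run:
```python
from h import *
C=cam("scene");print(unproj(C,(263.75-.4,281.2-.4),.025))
print(sense()['tcp_pos'],sense()['wrist_force'])
```

```text
[0.52927401 0.17980442 0.025     ]
[0.52986415 0.12398869 0.03900362] [-1.50632296e+00 -1.08624095e-03 -1.68283937e+00]
```

arm_command --pt "0 0 0 0.1 0 0 -0.15" --pt "0 0 0 0.2 0 0 -0.15" --pt "0 0 0 0.3 0 0 -0.15"

```text
time_s: 4.12
tcp_pos: [0.5306, 0.1235, 0.0389]
ee_rot: [[1.0, -0.0, -0.004], [-0.0, -1.0, -0.001], [-0.004, 0.001, -1.0]]
wrist_force: [-8.7, 3.9, 3.4]
gripper_width: 0.574
gripper_force: 4.2
```

arm_command --pt "0 0 0 0.1 0 0 -0.15" --pt "0 0 0 0.2 0 0 -0.15" --pt "0 0 0 0.2 0 0 -0.15"

```text
time_s: 4.37
tcp_pos: [0.5308, 0.1235, 0.0388]
ee_rot: [[1.0, -0.0, -0.007], [-0.0, -1.0, -0.002], [-0.007, 0.002, -1.0]]
wrist_force: [-12.2, 4.3, 6.6]
gripper_width: 0.576
gripper_force: 5.7
```

arm_command --pt "0 0 0 0.1 0 0 -0.15" --pt "0 0 0 0.1 0 0 -0.15" --pt "0 0 0 -2 0 0 -0.15" --pt "0 0 0 -6 0 0 -0.15" --pt "0 0 0 -7 0 -4 -0.15" --pt "0 0 0 -7 -4 -8 -0.15" --pt "0 0 0 -7 -8 -12 -0.15" --pt "0 0 0 -7 -12 -16 -0.15"

```text
time_s: 5.03
tcp_pos: [0.4651, 0.2136, 0.1702]
ee_rot: [[1.0, 0.0, 0.004], [0.0, -1.0, 0.002], [0.004, -0.002, -1.0]]
wrist_force: [1.7, -0.0, -0.6]
gripper_width: 0.576
gripper_force: 0.0
```

arm_command --pt "0 0 0 0 -4 -4 -0.15" --pt "0 0 0 0 -8 -4 -0.15" --pt "0 0 0 0 -11 -4 -0.15" --pt "0 0 0 0 -11 -4 -0.15"

```text
time_s: 5.37
tcp_pos: [0.4663, 0.3294, 0.2098]
ee_rot: [[1.0, 0.006, 0.007], [0.006, -1.0, 0.007], [0.007, -0.007, -1.0]]
wrist_force: [1.2, -0.0, -0.8]
gripper_width: 0.572
gripper_force: 0.0
```

Run:
```python
from h import *
T=cam("top");C=cam("scene")
b=cv2.resize(T[3][145:265,190:290],None,fx=5,fy=5,interpolation=cv2.INTER_CUBIC)
cv2.imwrite('pics/c3.png',b)
cv2.imwrite('pics/c3s.png',C[3])
s=sense();print(s['joints'],s['tcp_pos'],s['wrist_force'])
```

```text
[ 5.12933658e+01  1.78521139e+01 -1.09271919e+01  2.76163919e-02
 -6.10844002e+01  3.88410320e+01] [0.4647249  0.32419611 0.20783677] [ 0.88759265  0.02476751 -0.97675727]
```

View pics/c3.png

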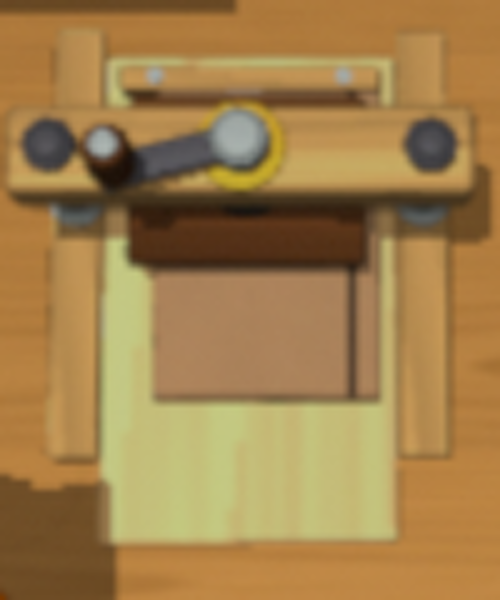

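The notebook's front edge, (153,401) to (380,400), is parallel to the press, at x≈0.540. That is 148 mm in front of the stop, so it is seated square. Next is the knob.

arm_command --pt "0 0 0 4 3.5 0 -0.15" --pt "0 0 0 8 7 0 -0.15" --pt "0 0 0 12 10.5 0 -0.15" --pt "0 0 0 16.2 14.2 0 -0.15" --pt "0 0 0 16.2 14.2 0 -0.15" --pt "0 0 0 16.2 14.2 0 -0.15" --pt "0 0 0 16.2 14.2 0 -0.15"

```text
time_s: 6.05
tcp_pos: [0.628, 0.1768, 0.2066]
ee_rot: [[1.0, -0.005, -0.0], [-0.005, -1.0, -0.001], [-0.0, 0.001, -1.0]]
wrist_force: [-0.9, -0.3, 0.5]
gripper_width: 0.575
gripper_force: 0.0
```

Run:
```python
from station import sense
s=sense();print(s['tcp_pos'],s['ee_rot'],s['wrist_force'])
```

```text
[0.62799029 0.17682151 0.2066304 ] [[ 9.99985549e-01 -5.37260251e-03 -1.93989870e-04]
 [-5.37271659e-03 -9.99985391e-01 -5.92401840e-04]
 [-1.90804297e-04  5.93435531e-04 -9.99999806e-01]] [-0.91945677 -0.25930459  0.4845197 ]
```

arm_command --pt "0 0 0 -0.1 -0.55 0 -0.15" --pt "0 0 0 -0.1 -0.55 2 -0.15" --pt "0 0 0 -0.1 -0.55 4 -0.15" --pt "0 0 0 -0.1 -0.55 5.7 -0.15" --pt "0 0 0 -0.1 -0.55 5.7 -0.15" --pt "0 0 0 -0.1 -0.55 5.7 -0.15"

```text
time_s: 6.55
tcp_pos: [0.6242, 0.1869, 0.1503]
ee_rot: [[1.0, 0.003, -0.001], [0.003, -1.0, -0.001], [-0.001, 0.001, -1.0]]
wrist_force: [-0.1, -0.1, 0.8]
gripper_width: 0.579
gripper_force: 0.0
```

arm_command --pt "0 0 0 0 0 0 1" --pt "0 0 0 0 0 0 1" --pt "0 0 0 0 0 0 1" --pt "0 0 0 0 0 0 1" --pt "0 0 0 0 0 0 1"

```text
time_s: 6.97
tcp_pos: [0.6254, 0.1852, 0.1512]
ee_rot: [[1.0, 0.0, 0.0], [0.0, -1.0, -0.001], [0.0, 0.001, -1.0]]
wrist_force: [-0.6, -10.2, 3.7]
gripper_width: 0.282
gripper_force: 4.7
```

arm_command --pt "0 0 0 0 0.3 0 1" --pt "0 0 0 0 0.3 0 1" --pt "0 0 0 0 0.3 0 1" --pt "0 0 0 0 0.3 0 1"

```text
time_s: 7.3
tcp_pos: [0.6253, 0.1829, 0.1512]
ee_rot: [[1.0, 0.0, 0.0], [0.0, -1.0, 0.0], [0.0, -0.0, -1.0]]
wrist_force: [-2.7, 1.4, 5.3]
gripper_width: 0.231
gripper_force: 30.0
```

Run:
```python
from h import *
s=sense();print(s['tcp_pos'],s['wrist_force'],s['gripper_width'],s['gripper_force'])
C=cam("scene")
cv2.imwrite('pics/c4.png',cv2.resize(C[3][160:310,180:330],None,fx=4,fy=4,interpolation=cv2.INTER_CUBIC))
```

```text
[0.62532064 0.18293593 0.15118113] [-2.6559135   1.39168062  5.34972731] 0.23141908651073184 30.001020422605507
```

View pics/c4.png

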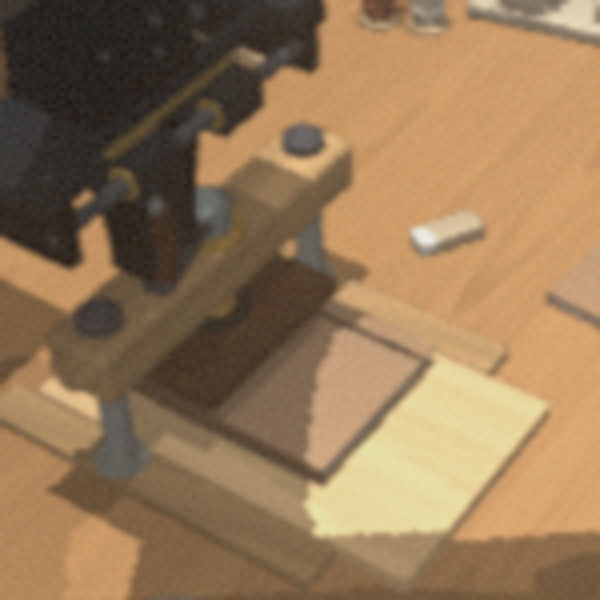

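The pads hold the knob: 20 mm opening, 30 N. The notebook is still square under the platen. I will tabulate the circle next.

Run:
```python
import numpy as np
t0=102.4
def d(a,b):
    a,b=np.radians([a,b]);return 5.5*(np.cos(b)-np.cos(a)),-5.5*(np.sin(b)-np.sin(a))
for k in range(2):
    print(k*40,[tuple(np.round(d(t0-40*k,t0-40*k-5*i),2)) for i in range(1,9)])
for k in range(4,22):
    print(k*20,[tuple(float(v) for v in np.round(d(t0-20*k,t0-20*k-5*i),2)) for i in range(1,5)])
```

```text
0 [(np.float64(0.47), np.float64(-0.08)), (np.float64(0.95), np.float64(-0.12)), (np.float64(1.43), np.float64(-0.12)), (np.float64(1.91), np.float64(-0.08)), (np.float64(2.38), np.float64(0.0)), (np.float64(2.84), np.float64(0.13)), (np.float64(3.29), np.float64(0.29)), (np.float64(3.73), np.float64(0.5))]
40 [(np.float64(0.42), np.float64(0.24)), (np.float64(0.81), np.float64(0.52)), (np.float64(1.17), np.float64(0.83)), (np.float64(1.51), np.float64(1.17)), (np.float64(1.82), np.float64(1.53)), (np.float64(2.1), np.float64(1.93)), (np.float64(2.33), np.float64(2.34)), (np.float64(2.54), np.float64(2.78))]
80 [(0.16, 0.45), (0.29, 0.91), (0.37, 1.39), (0.41, 1.87)]
100 [(-0.0, 0.48), (-0.04, 0.96), (-0.13, 1.43), (-0.25, 1.89)]
120 [(-0.16, 0.45), (-0.37, 0.89), (-0.61, 1.3), (-0.88, 1.69)]
140 [(-0.31, 0.37), (-0.65, 0.71), (-1.02, 1.01), (-1.41, 1.29)]
160 [(-0.42, 0.24), (-0.85, 0.44), (-1.3, 0.6), (-1.77, 0.73)]
180 [(-0.47, 0.08), (-0.95, 0.12), (-1.43, 0.12), (-1.91, 0.08)]
200 [(-0.47, -0.08), (-0.94, -0.21), (-1.39, -0.37), (-1.82, -0.58)]
220 [(-0.42, -0.24), (-0.81, -0.52), (-1.17, -0.83), (-1.51, -1.17)]
240 [(-0.31, -0.37), (-0.58, -0.76), (-0.82, -1.18), (-1.02, -1.61)]
260 [(-0.16, -0.45), (-0.29, -0.91), (-0.37, -1.39), (-0.41, -1.87)]
280 [(0.0, -0.48), (0.04, -0.96), (0.13, -1.43), (0.25, -1.89)]
300 [(0.16, -0.45), (0.37, -0.89), (0.61, -1.3), (0.88, -1.69)]
320 [(0.31, -0.37), (0.65, -0.71), (1.02, -1.01), (1.41, -1.29)]
340 [(0.42, -0.24), (0.85, -0.44), (1.3, -0.6), (1.77, -0.73)]
360 [(0.47, -0.08), (0.95, -0.12), (1.43, -0.12), (1.91, -0.08)]
380 [(0.47, 0.08), (0.94, 0.21), (1.39, 0.37), (1.82, 0.58)]
400 [(0.42, 0.24), (0.81, 0.52), (1.17, 0.83), (1.51, 1.17)]
420 [(0.31, 0.37), (0.58, 0.76), (0.82, 1.18), (1.02, 1.61)]
```

arm_command --pt "0 0 0 0.47 -0.08 0 1" --pt "0 0 0 0.95 -0.12 0 1" --pt "0 0 0 1.43 -0.12 0 1" --pt "0 0 0 1.91 -0.08 0 1"

```text
time_s: 7.68
tcp_pos: [0.6438, 0.1846, 0.1511]
ee_rot: [[1.0, 0.001, -0.001], [0.001, -1.0, 0.001], [-0.001, -0.001, -1.0]]
wrist_force: [-4.6, 3.3, 7.3]
gripper_width: 0.234
gripper_force: 30.0
```

arm_command --pt "0 0 0 0.47 0.08 0 1" --pt "0 0 0 0.93 0.21 0 1" --pt "0 0 0 1.38 0.37 0 1" --pt "0 0 0 1.82 0.58 0 1"

```text
time_s: 8.02
tcp_pos: [0.6627, 0.1796, 0.1512]
ee_rot: [[1.0, 0.001, 0.001], [0.001, -1.0, 0.002], [0.001, -0.002, -1.0]]
wrist_force: [-3.9, 4.8, 4.7]
gripper_width: 0.234
gripper_force: 30.0
```

arm_command --pt "0 0 0 0.42 0.24 0 1" --pt "0 0 0 0.81 0.52 0 1" --pt "0 0 0 1.17 0.83 0 1" --pt "0 0 0 1.51 1.17 0 1"

```text
time_s: 8.35
tcp_pos: [0.6785, 0.1684, 0.1512]
ee_rot: [[1.0, 0.001, 0.003], [0.001, -1.0, 0.003], [0.003, -0.003, -1.0]]
wrist_force: [-2.3, 6.0, 5.4]
gripper_width: 0.23
gripper_force: 30.0
```

arm_command --pt "0 0 0 0.31 0.37 0 1" --pt "0 0 0 0.58 0.76 0 1" --pt "0 0 0 0.82 1.18 0 1" --pt "0 0 0 1.02 1.61 0 1"

```text
time_s: 8.68
tcp_pos: [0.6894, 0.1525, 0.1512]
ee_rot: [[1.0, 0.001, 0.005], [0.001, -1.0, 0.004], [0.005, -0.004, -1.0]]
wrist_force: [-1.2, 6.5, 3.2]
gripper_width: 0.231
gripper_force: 30.0
```

arm_command --pt "0 0 0 0.16 0.45 0 1" --pt "0 0 0 0.29 0.91 0 1" --pt "0 0 0 0.37 1.39 0 1" --pt "0 0 0 0.41 1.87 0 1"

```text
time_s: 9.02
tcp_pos: [0.6942, 0.1338, 0.1512]
ee_rot: [[1.0, 0.001, 0.006], [0.001, -1.0, 0.004], [0.006, -0.004, -1.0]]
wrist_force: [0.8, 6.0, 2.7]
gripper_width: 0.233
gripper_force: 30.0
```

arm_command --pt "0 0 0 0 0.48 0 1" --pt "0 0 0 -0.04 0.96 0 1" --pt "0 0 0 -0.13 1.43 0 1" --pt "0 0 0 -0.25 1.89 0 1"

```text
time_s: 9.35
tcp_pos: [0.6922, 0.1146, 0.1512]
ee_rot: [[1.0, 0.001, 0.007], [0.001, -1.0, 0.004], [0.007, -0.004, -1.0]]
wrist_force: [2.9, 5.3, 1.8]
gripper_width: 0.23
gripper_force: 30.0
```

arm_command --pt "0 0 0 -0.16 0.45 0 1" --pt "0 0 0 -0.37 0.89 0 1" --pt "0 0 0 -0.61 1.3 0 1" --pt "0 0 0 -0.88 1.69 0 1"

```text
time_s: 9.68
tcp_pos: [0.6838, 0.0974, 0.1513]
ee_rot: [[1.0, 0.001, 0.008], [0.001, -1.0, 0.003], [0.008, -0.003, -1.0]]
wrist_force: [3.4, 4.1, 1.6]
gripper_width: 0.23
gripper_force: 30.0
```

arm_command --pt "0 0 0 -0.31 0.37 0 1" --pt "0 0 0 -0.65 0.71 0 1" --pt "0 0 0 -1.02 1.01 0 1" --pt "0 0 0 -1.41 1.29 0 1"

```text
time_s: 10.02
tcp_pos: [0.67, 0.0841, 0.1512]
ee_rot: [[1.0, 0.001, 0.009], [0.001, -1.0, 0.003], [0.009, -0.003, -1.0]]
wrist_force: [5.0, 3.1, 0.5]
gripper_width: 0.231
gripper_force: 30.0
```

arm_command --pt "0 0 0 -0.42 0.24 0 1" --pt "0 0 0 -0.85 0.44 0 1" --pt "0 0 0 -1.3 0.6 0 1" --pt "0 0 0 -1.77 0.73 0 1"

```text
time_s: 10.35
tcp_pos: [0.6524, 0.0763, 0.1512]
ee_rot: [[1.0, 0.001, 0.009], [0.001, -1.0, 0.002], [0.009, -0.002, -1.0]]
wrist_force: [5.0, 2.1, -0.6]
gripper_width: 0.236
gripper_force: 30.0
```

arm_command --pt "0 0 0 -0.47 0.08 0 1" --pt "0 0 0 -0.95 0.12 0 1" --pt "0 0 0 -1.43 0.12 0 1" --pt "0 0 0 -1.91 0.08 0 1"

```text
time_s: 10.68
tcp_pos: [0.6333, 0.0751, 0.1512]
ee_rot: [[1.0, 0.001, 0.009], [0.001, -1.0, 0.002], [0.009, -0.002, -1.0]]
wrist_force: [5.6, -0.1, -0.2]
gripper_width: 0.232
gripper_force: 30.0
```

arm_command --pt "0 0 0 -0.47 -0.08 0 1" --pt "0 0 0 -0.94 -0.21 0 1" --pt "0 0 0 -1.39 -0.37 0 1" --pt "0 0 0 -1.82 -0.58 0 1"

```text
time_s: 11.02
tcp_pos: [0.6149, 0.0805, 0.1512]
ee_rot: [[1.0, 0.001, 0.008], [0.001, -1.0, 0.001], [0.008, -0.001, -1.0]]
wrist_force: [5.9, -1.6, 0.8]
gripper_width: 0.232
gripper_force: 30.0
```

arm_command --pt "0 0 0 -0.42 -0.24 0 1" --pt "0 0 0 -0.81 -0.52 0 1" --pt "0 0 0 -1.17 -0.83 0 1" --pt "0 0 0 -1.51 -1.17 0 1"

```text
time_s: 11.35
tcp_pos: [0.5995, 0.0918, 0.1512]
ee_rot: [[1.0, 0.001, 0.007], [0.001, -1.0, 0.0], [0.007, -0.0, -1.0]]
wrist_force: [5.5, -2.6, 0.3]
gripper_width: 0.231
gripper_force: 30.0
```

arm_command --pt "0 0 0 -0.31 -0.37 0 1" --pt "0 0 0 -0.58 -0.76 0 1" --pt "0 0 0 -0.82 -1.18 0 1" --pt "0 0 0 -1.02 -1.61 0 1"

```text
time_s: 11.68
tcp_pos: [0.589, 0.1076, 0.1512]
ee_rot: [[1.0, 0.001, 0.006], [0.001, -1.0, -0.0], [0.006, 0.0, -1.0]]
wrist_force: [5.1, -4.1, 0.6]
gripper_width: 0.23
gripper_force: 30.0
```

arm_command --pt "0 0 0 -0.16 -0.45 0 1" --pt "0 0 0 -0.29 -0.91 0 1" --pt "0 0 0 -0.37 -1.39 0 1" --pt "0 0 0 -0.41 -1.87 0 1"

```text
time_s: 12.02
tcp_pos: [0.5845, 0.1257, 0.1512]
ee_rot: [[1.0, 0.001, 0.004], [0.001, -1.0, -0.002], [0.004, 0.002, -1.0]]
wrist_force: [4.9, -5.5, 1.0]
gripper_width: 0.232
gripper_force: 30.0
```

arm_command --pt "0 0 0 0 -0.48 0 1" --pt "0 0 0 0.04 -0.96 0 1" --pt "0 0 0 0.13 -1.43 0 1" --pt "0 0 0 0.25 -1.89 0 1"

```text
time_s: 12.35
tcp_pos: [0.5862, 0.144, 0.1512]
ee_rot: [[1.0, 0.0, 0.002], [0.0, -1.0, -0.003], [0.002, 0.003, -1.0]]
wrist_force: [2.4, -6.1, 2.9]
gripper_width: 0.233
gripper_force: 30.0
```

arm_command --pt "0 0 0 0.16 -0.45 0 1" --pt "0 0 0 0.37 -0.89 0 1" --pt "0 0 0 0.61 -1.3 0 1" --pt "0 0 0 0.88 -1.69 0 1"

```text
time_s: 12.68
tcp_pos: [0.5937, 0.1606, 0.1511]
ee_rot: [[1.0, -0.0, -0.001], [-0.0, -1.0, -0.004], [-0.001, 0.004, -1.0]]
wrist_force: [-1.4, -6.0, 6.1]
gripper_width: 0.234
gripper_force: 30.0
```

arm_command --pt "0 0 0 0.31 -0.37 0 1" --pt "0 0 0 0.65 -0.71 0 1" --pt "0 0 0 1.02 -1.01 0 1" --pt "0 0 0 1.41 -1.29 0 1"

```text
time_s: 13.02
tcp_pos: [0.6068, 0.1741, 0.1511]
ee_rot: [[1.0, -0.0, -0.003], [-0.0, -1.0, -0.003], [-0.003, 0.003, -1.0]]
wrist_force: [-5.9, -2.1, 7.2]
gripper_width: 0.232
gripper_force: 30.0
```

arm_command --pt "0 0 0 0.42 -0.24 0 1" --pt "0 0 0 0.85 -0.44 0 1" --pt "0 0 0 1.3 -0.6 0 1" --pt "0 0 0 1.77 -0.73 0 1"

```text
time_s: 13.35
tcp_pos: [0.6243, 0.1826, 0.1511]
ee_rot: [[1.0, 0.0, -0.003], [0.0, -1.0, -0.001], [-0.003, 0.001, -1.0]]
wrist_force: [-6.1, 0.5, 7.5]
gripper_width: 0.237
gripper_force: 30.0
```

arm_command --pt "0 0 0 0.47 -0.08 0 1" --pt "0 0 0 0.95 -0.12 0 1" --pt "0 0 0 1.43 -0.12 0 1" --pt "0 0 0 1.91 -0.08 0 1"

```text
time_s: 13.68
tcp_pos: [0.6439, 0.1846, 0.1512]
ee_rot: [[1.0, 0.001, -0.001], [0.001, -1.0, 0.001], [-0.001, -0.001, -1.0]]
wrist_force: [-6.2, 2.9, 6.6]
gripper_width: 0.235
gripper_force: 30.0
```

arm_command --pt "0 0 0 0.47 0.08 0 1" --pt "0 0 0 0.94 0.21 0 1" --pt "0 0 0 1.39 0.37 0 1" --pt "0 0 0 1.82 0.58 0 1"

```text
time_s: 14.02
tcp_pos: [0.6627, 0.1796, 0.1512]
ee_rot: [[1.0, 0.001, 0.001], [0.001, -1.0, 0.002], [0.001, -0.002, -1.0]]
wrist_force: [-3.5, 4.4, 6.2]
gripper_width: 0.23
gripper_force: 30.0
```

arm_command --pt "0 0 0 0.42 0.24 0 1" --pt "0 0 0 0.81 0.52 0 1"

```text
time_s: 14.18
tcp_pos: [0.6712, 0.1746, 0.1512]
ee_rot: [[1.0, 0.001, 0.002], [0.001, -1.0, 0.003], [0.002, -0.003, -1.0]]
wrist_force: [-2.9, 5.0, 4.9]
gripper_width: 0.228
gripper_force: 30.0
```

arm_command --pt "0 0 0 0.36 0.31 0 1" --pt "0 0 0 0.7 0.65 0 1"

```text
time_s: 14.35
tcp_pos: [0.6785, 0.1684, 0.1512]
ee_rot: [[1.0, 0.001, 0.003], [0.001, -1.0, 0.003], [0.003, -0.003, -1.0]]
wrist_force: [-2.4, 5.2, 4.9]
gripper_width: 0.225
gripper_force: 30.0
```

arm_command --pt "0 0 0 0.31 0.37 0 1" --pt "0 0 0 0.58 0.76 0 1"

```text
time_s: 14.52
tcp_pos: [0.6847, 0.1609, 0.1512]
ee_rot: [[1.0, 0.001, 0.004], [0.001, -1.0, 0.004], [0.004, -0.004, -1.0]]
wrist_force: [-1.1, 5.0, 4.1]
gripper_width: 0.232
gripper_force: 30.0
```

arm_command --pt "0 0 0 0.24 0.42 0 1" --pt "0 0 0 0.44 0.85 0 1"

```text
time_s: 14.68
tcp_pos: [0.6894, 0.1525, 0.1512]
ee_rot: [[1.0, 0.001, 0.005], [0.001, -1.0, 0.004], [0.005, -0.004, -1.0]]
wrist_force: [-1.2, 7.0, 3.7]
gripper_width: 0.227
gripper_force: 30.0
```

arm_command --pt "0 0 0 0.16 0.45 0 1" --pt "0 0 0 0.29 0.91 0 1"

```text
time_s: 14.85
tcp_pos: [0.6926, 0.1435, 0.1512]
ee_rot: [[1.0, 0.002, 0.005], [0.001, -1.0, 0.004], [0.005, -0.004, -1.0]]
wrist_force: [-0.6, 6.9, 3.7]
gripper_width: 0.231
gripper_force: 30.0
```

arm_command --pt "0 0 0 0.08 0.47 0 1" --pt "0 0 0 0.12 0.95 0 1"

```text
time_s: 15.02
tcp_pos: [0.6942, 0.1345, 0.1512]
ee_rot: [[1.0, 0.001, 0.006], [0.001, -1.0, 0.005], [0.006, -0.005, -1.0]]
wrist_force: [0.4, 8.0, 2.1]
gripper_width: 0.232
gripper_force: 30.0
```

arm_command --pt "0 0 0 0 0.48 0 1" --pt "0 0 0 -0.04 0.96 0 1"

```text
time_s: 15.18
tcp_pos: [0.6942, 0.1251, 0.1512]
ee_rot: [[1.0, 0.002, 0.008], [0.002, -1.0, 0.005], [0.008, -0.005, -1.0]]
wrist_force: [1.7, 7.8, 1.8]
gripper_width: 0.232
gripper_force: 30.0
```

arm_command --pt "0 0 0 -0.08 0.47 0 1" --pt "0 0 0 -0.21 0.93 0 1"

```text
time_s: 15.35
tcp_pos: [0.6925, 0.1158, 0.1512]
ee_rot: [[1.0, 0.002, 0.009], [0.002, -1.0, 0.005], [0.009, -0.005, -1.0]]
wrist_force: [2.4, 7.9, 0.8]
gripper_width: 0.237
gripper_force: 30.0
```

arm_command --pt "0 0 0 -0.16 0.45 0 1" --pt "0 0 0 -0.37 0.89 0 1" --pt "0 0 0 -0.61 1.3 0 1" --pt "0 0 0 -0.88 1.69 0 1"

```text
time_s: 15.68
tcp_pos: [0.6847, 0.0986, 0.1512]
ee_rot: [[1.0, 0.002, 0.011], [0.002, -1.0, 0.005], [0.011, -0.005, -1.0]]
wrist_force: [5.7, 7.1, 0.4]
gripper_width: 0.23
gripper_force: 30.0
```

arm_command --pt "0 0 0 -0.31 0.37 0 1" --pt "0 0 0 -0.65 0.71 0 1" --pt "0 0 0 -1.02 1.01 0 1" --pt "0 0 0 -1.41 1.29 0 1"

```text
time_s: 16.02
tcp_pos: [0.6714, 0.0851, 0.1512]
ee_rot: [[1.0, 0.002, 0.013], [0.001, -1.0, 0.004], [0.013, -0.004, -1.0]]
wrist_force: [8.6, 5.5, -2.2]
gripper_width: 0.231
gripper_force: 30.0
```

arm_command --pt "0 0 0 -0.42 0.24 0 1" --pt "0 0 0 -0.85 0.44 0 1"

```text
time_s: 16.18
tcp_pos: [0.6632, 0.0802, 0.1513]
ee_rot: [[1.0, 0.001, 0.013], [0.001, -1.0, 0.004], [0.013, -0.004, -1.0]]
wrist_force: [9.7, 3.6, -2.7]
gripper_width: 0.229
gripper_force: 30.0
```

arm_command --pt "0 0 0 -0.37 0.14 0 1" --pt "0 0 0 -0.73 0.24 0 1"

```text
time_s: 16.35
tcp_pos: [0.656, 0.0774, 0.1513]
ee_rot: [[1.0, 0.001, 0.013], [0.001, -1.0, 0.003], [0.013, -0.003, -1.0]]
wrist_force: [10.5, 1.3, -3.3]
gripper_width: 0.23
gripper_force: 30.0
```

arm_command --pt "0 0 0 0.2 0 0 1" --pt "0 0 0 0.2 0 0 1"

```text
time_s: 16.52
tcp_pos: [0.6555, 0.0772, 0.1512]
ee_rot: [[1.0, 0.001, 0.006], [0.001, -1.0, 0.002], [0.006, -0.002, -1.0]]
wrist_force: [4.8, 3.7, 1.5]
gripper_width: 0.233
gripper_force: 30.0
```

arm_command --pt "0 0 0 0 0 0 0" --pt "0 0 0 0 0 0 0" --pt "0 0 0 0 0 0 0" --pt "0 0 0 0 0 0 0" --pt "0 0 0 0 0 0 0"

```text
time_s: 16.93
tcp_pos: [0.6523, 0.0754, 0.1499]
ee_rot: [[1.0, -0.0, -0.002], [-0.0, -1.0, -0.001], [-0.002, 0.001, -1.0]]
wrist_force: [0.2, -0.0, -0.6]
gripper_width: 0.476
gripper_force: 0.0
```

arm_command --pt "0 0 0 0 0 -2 0" --pt "0 0 0 0 0 -5 0" --pt "0 0 0 0 0 -8 0" --pt "0 0 0 -3 0 -10 0" --pt "0 0 0 -7 0 -12 0" --pt "0 0 0 -11 0 -12 0" --pt "0 0 0 -15 0 -12 0" --pt "0 0 0 -18 0 -12 0"

```text
time_s: 17.6
tcp_pos: [0.4697, 0.075, 0.2706]
ee_rot: [[1.0, -0.0, -0.001], [-0.0, -1.0, 0.0], [-0.001, -0.0, -1.0]]
wrist_force: [-0.1, 0.9, -0.0]
gripper_width: 0.498
gripper_force: 0.0
```

arm_command --pt "0 0 0 0 -4 0 0" --pt "0 0 0 0 -8 0 0" --pt "0 0 0 0 -12 0 0" --pt "0 0 0 0 -16 0 0" --pt "0 0 0 0 -20 0 0" --pt "0 0 0 0 -24 0 0" --pt "0 0 0 0 -24 0 0"

```text
time_s: 18.18
tcp_pos: [0.4728, 0.3214, 0.2695]
ee_rot: [[1.0, 0.005, 0.001], [0.005, -1.0, 0.001], [0.001, -0.001, -1.0]]
wrist_force: [-0.5, -1.3, 0.7]
gripper_width: 0.5
gripper_force: 0.0
```

Run:
```python
from h import *
C=cam("top");S=cam("scene")
a=cv2.resize(C[3][145:265,160:320],None,fx=3,fy=3,interpolation=cv2.INTER_CUBIC)
b=cv2.resize(S[3][190:310,180:320],None,fx=3,fy=3,interpolation=cv2.INTER_CUBIC)[:, :320]
cv2.imwrite('pics/c5.png',np.hstack([a,b]))
```

```text
(no output)
```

View pics/c5.png

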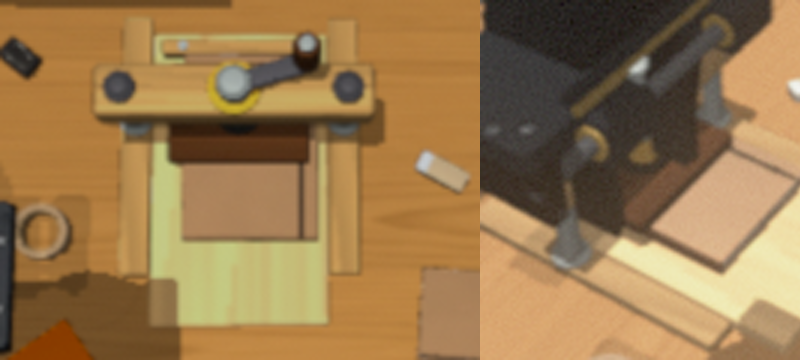

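The knob is now right of the hub and slightly behind it, at (307,43) in the crop, which matches the commanded angle. The notebook is still square with the platen on it, and the tape, clip and eraser have not moved.

```bash
python3 -c "
from station import finish_job
print(finish_job())"
```

```text
the job is handed in; nothing more can be done
None
```

The notebook is square against the stop, the crank is about a quarter turn past platen touch and released, nothing beside the press moved, and the job is handed in. I judged touch from a noisy force rise, so the quarter turn could be off by 10° or so; the job took about 18 s.

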